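Set the stock tags on the bin rail

ROBOT

A 6-joint arm with a two-finger parallel gripper is mounted at the origin on the work surface. World frame = base frame: x ahead of the robot, y to its left, z up, the work surface at z = 0. Lengths are in m, angles in rad, forces in N, time in s.
With the tool pointing down it reaches from about 0.25 to 0.85 m from the base axis. Payload 12.5 kg.
Tool frame: the origin (TCP) lies at the very end of the fingers, on their centre line; the grasp point (between the pads) lies ctrl.pinch_z behind it (ctrl.pinch_z is the distance from the TCP to the grasp point, in m); z points along the fingers, y is the direction in which the jaws open and shut (so a half turn about z gives the same grasp; the last joint's range is limited). The gripper opens to 93 mm and grips with 3 to 60 N. Pads are 15 mm wide; open, the fingers measure 128 mm over their backs; the gripper's body (75 mm by 188 mm) begins 65 mm behind the grasp point.
Start: joints at [-1.291, 0.351, 1.652, -0, 1.139, -0.085], TCP at [0.196, -0.514, 0.219] pointing down, gripper open.
Joint ranges: [-2.75, 2.75], [-0.79, 2.1], [0.01, 2.65], [-1.57, 4.71], [0.07, 3.14], [-2.87, 2.87]. Speed limits (rad/s): [2.22, 2.22, 2.79, 3.14, 3.14, 3.14].

INTERFACE

Orientations are given as a rotation vector (axis times angle).
In Python, from station import monitor, get_image, job_done, ctrl gives the robot as it stands.
- The arm moves only by the shell command python3 -m inch 'ROWS' [OPENING]. ROWS is a JSON object of lists of equal length, an entry for each row: "linear": the shift along the tool's x, y, z in cm, a list of three; "angular": the turn, a rotation vector about the tool's x, y, z in rad, a list of three. A call has 1 to 20 rows; each row is the pose to reach, as a shift and turn from the pose measured when the call began, along the tool's axes at that moment; what a row does not reach only later rows make up. A row lasts 1/8 s, in which the tool goes at most 62.5 mm and 10.7 degrees, less where a joint would pass 70% of its speed; a pose out of reach is approached as far as the arm can. A call with a gripper value outside its range is refused whole. OPENING is the opening, from 0 (shut) to 1 (fully open), set as the call begins (- or left out, the last holds). The fingers move at their own pace and stop on an object; the grip force is fixed at half the most. Time passes only in rows, so rows that repeat a pose let the fingers close. It gives the time, the measured TCP pose, the force and the opening at its end, in the units of the state.
- monitor.observe(): the state, without advancing time (a new reading comes with each control period).
- get_image(name): name is "side" or "top"; returns a dict with "image" (420x560x3 uint8, red, green, blue), "range_z" (420x560 float32, m along the optical axis (not along the pixel's ray), 0 where there is no reading), "intrinsics" (3x3 intrinsics, pixels), "R" (3x3) and "t" (3): a world point X has camera coordinates R X + t. Camera axes: x right, y down, z forward; pixel columns grow to the right and rows downward; lengths in m; the calibration is good to about 2 mm. A picture is of the moment at which its call begins.
- job_done(): hands the job in, once; it reports no verdict.
The state is a dict: "t": time; "joint_positions": joint angles; "qvel": joint speeds; "joint_efforts": joint torques, N m; "tool_pos": TCP position; "tool_rot": TCP orientation; "contact_force": force on the tool from outside, world axes, zero at the start; "torque": the same for the moment, N m; "width": finger opening in m.
Only numpy, scipy, OpenCV 4.12 (cv2) and the standard library are available. Lean on these libraries where they do the work, as an engineer would, in place of code of your own. Each camera call takes 0.05 s, during which the arm holds its last target. There are 200 camera calls.

TASK

Set the hinged stock tags on the rail to match the bins: with a fingertip, gently push tags over so that every bin heaped full shows the round disc (its tag leaning towards the bins) and the bin that is not full shows the two bars (its tag leaning towards the robot). Each tag belongs to the bin straight behind it; some tags may already be right. Pick nothing up and leave the bins and everything else standing where they are.

Things in the scene. Friction and masses are not known exactly. Their poses are not given: they have to be found in the camera images.
- rail: fixed white rail on the table, 64 mm deep (its x), 454 long (its y), top 90 mm above the table; origin under its middle, +x towards the bins, away from the robot. Four tags stand on its top at 110 mm pitch, at y = -165, -55, 55 and 165 mm in any order (the tag numbers say nothing of order), the four bins behind it
- tag1 (a joint): angle (rad) of this white plastic leaf, 50 mm wide, 4 thick, 60 long from hinge to free edge, which ends in a rounded bead 8 mm thick; 0 upright, positive leaning towards the bin side (rail's +x), negative leaning towards the robot. It rests against a stop at +0.6 (black round disc on the upper face: 'in stock') or at -0.6 (two black bars on the upper face: 'reorder'); pushed past upright it falls over by itself onto the other stop. Very light to move (30 g)
- tag1_spot (a point): point on the table 155 mm behind tag1's hinge, where its bin stands (bin centre within 15 mm)
- tag2 (a joint): angle (rad) of this white plastic leaf, 50 mm wide, 4 thick, 60 long from hinge to free edge, which ends in a rounded bead 8 mm thick; 0 upright, positive leaning towards the bin side (rail's +x), negative leaning towards the robot. It rests against a stop at +0.6 (black round disc on the upper face: 'in stock') or at -0.6 (two black bars on the upper face: 'reorder'); pushed past upright it falls over by itself onto the other stop. Very light to move (30 g)
- tag2_spot (a point): point on the table 155 mm behind tag2's hinge, where its bin stands (bin centre within 15 mm)
- tag3 (a joint): angle (rad) of this white plastic leaf, 50 mm wide, 4 thick, 60 long from hinge to free edge, which ends in a rounded bead 8 mm thick; 0 upright, positive leaning towards the bin side (rail's +x), negative leaning towards the robot. It rests against a stop at +0.6 (black round disc on the upper face: 'in stock') or at -0.6 (two black bars on the upper face: 'reorder'); pushed past upright it falls over by itself onto the other stop. Very light to move (30 g)
- tag3_spot (a point): point on the table 155 mm behind tag3's hinge, where its bin stands (bin centre within 15 mm)
- tag4 (a joint): angle (rad) of this white plastic leaf, 50 mm wide, 4 thick, 60 long from hinge to free edge, which ends in a rounded bead 8 mm thick; 0 upright, positive leaning towards the bin side (rail's +x), negative leaning towards the robot. It rests against a stop at +0.6 (black round disc on the upper face: 'in stock') or at -0.6 (two black bars on the upper face: 'reorder'); pushed past upright it falls over by itself onto the other stop. Very light to move (30 g)
- tag4_spot (a point): point on the table 155 mm behind tag4's hinge, where its bin stands (bin centre within 15 mm)
- bin_elbows: loose blue open bin, 130 mm (x) x 94 (y) x 70 high, heaped full of grey pipe elbows (heap reaches up to 95 mm above the table); origin under its centre
- bin_couplings: loose blue open bin, 130 mm (x) x 94 (y) x 70 high, heaped full of brass couplings (heap reaches up to 95 mm above the table); origin under its centre
- bin_caps: loose blue open bin, 130 mm (x) x 94 (y) x 70 high, heaped full of black end caps (heap reaches up to 95 mm above the table); origin under its centre
- bin_low: loose blue open bin, 130 mm (x) x 94 (y) x 70 high, nearly empty: three grey elbows on its floor, NOT full; origin under its centre
- tag1_mount: tag1's steel bracket fixed on the rail's top with its leaf; origin on the rail's top, 90 mm above the table, straight below (10 mm) the middle of the hinge line; axes as the rail's, y along the hinge. At rest the leaf's free edge is 34 mm to one side of the hinge and 50 mm above it; the bracket ends 4 mm above the hinge
- tag2_mount: tag2's steel bracket fixed on the rail's top with its leaf; origin on the rail's top, 90 mm above the table, straight below (10 mm) the middle of the hinge line; axes as the rail's, y along the hinge. At rest the leaf's free edge is 34 mm to one side of the hinge and 50 mm above it; the bracket ends 4 mm above the hinge
- tag3_mount: tag3's steel bracket fixed on the rail's top with its leaf; origin on the rail's top, 90 mm above the table, straight below (10 mm) the middle of the hinge line; axes as the rail's, y along the hinge. At rest the leaf's free edge is 34 mm to one side of the hinge and 50 mm above it; the bracket ends 4 mm above the hinge
- tag4_mount: tag4's steel bracket fixed on the rail's top with its leaf; origin on the rail's top, 90 mm above the table, straight below (10 mm) the middle of the hinge line; axes as the rail's, y along the hinge. At rest the leaf's free edge is 34 mm to one side of the hinge and 50 mm above it; the bracket ends 4 mm above the hinge
- nipple_a: brass hose nipple, 26 mm across, 36 high, standing loose on the rail's top between two tags; bystander, origin under its centre
- nipple_b: steel pipe nipple, 24 mm across, 30 high, standing loose on the rail's top between two tags; bystander, origin under its centre
- tape_roll: grey tape roll lying on the table on the robot's side of the rail, 90 mm across, 48 high; bystander, origin under its centre
- tape_measure: yellow tape measure standing on the table on the robot's side of the rail, 70 x 40 x 65 high; bystander, origin under its centre
- screwdriver: screwdriver lying on the table on the robot's side of the rail; low, under 40 mm high; bystander, origin under the middle of its length
- sprayer: blue bottle with white cap, 72 mm across, 170 high, standing near the rail's right (-y) end; bystander, origin under its centre
- screw_box: cardboard box, 90 x 60 x 45 high, on the table near the rail's left (+y) end; bystander, origin under its centre

How it is judged:
At the end, for the whole second after the job is handed in: Each tag in front of a full bin leans towards the bins by more than 0.45 rad from upright, the tag in front of the nearly empty bin leans towards the robot by more than 0.45 rad, and all tags are at rest ((horizontal distance between tag1_spot and bin_elbows above 0.055 m or value of joint tag1 above 0.45 rad) and (horizontal distance between tag1_spot and bin_couplings above 0.055 m or value of joint tag1 above 0.45 rad) and (horizontal distance between tag1_spot and bin_caps above 0.055 m or value of joint tag1 above 0.45 rad) and (horizontal distance between tag1_spot and bin_low above 0.055 m or value of joint tag1 below -0.45 rad) and velocity of joint tag1 between -0.1 and 0.1 rad/s and (horizontal distance between tag2_spot and bin_elbows above 0.055 m or value of joint tag2 above 0.45 rad) and (horizontal distance between tag2_spot and bin_couplings above 0.055 m or value of joint tag2 above 0.45 rad) and (horizontal distance between tag2_spot and bin_caps above 0.055 m or value of joint tag2 above 0.45 rad) and (horizontal distance between tag2_spot and bin_low above 0.055 m or value of joint tag2 below -0.45 rad) and velocity of joint tag2 between -0.1 and 0.1 rad/s and (horizontal distance between tag3_spot and bin_elbows above 0.055 m or value of joint tag3 above 0.45 rad) and (horizontal distance between tag3_spot and bin_couplings above 0.055 m or value of joint tag3 above 0.45 rad) and (horizontal distance between tag3_spot and bin_caps above 0.055 m or value of joint tag3 above 0.45 rad) and (horizontal distance between tag3_spot and bin_low above 0.055 m or value of joint tag3 below -0.45 rad) and velocity of joint tag3 between -0.1 and 0.1 rad/s and (horizontal distance between tag4_spot and bin_elbows above 0.055 m or value of joint tag4 above 0.45 rad) and (horizontal distance between tag4_spot and bin_couplings above 0.055 m or value of joint tag4 above 0.45 rad) and (horizontal distance between tag4_spot and bin_caps above 0.055 m or value of joint tag4 above 0.45 rad) and (horizontal distance between tag4_spot and bin_low above 0.055 m or value of joint tag4 below -0.45 rad) and velocity of joint tag4 between -0.1 and 0.1 rad/s); the robot touches nothing.
It fails at once if a bin is lifted or pushed more than 25 mm from its place (distance of any of bin_elbows, bin_couplings, bin_caps, bin_low from where it was at the start of the episode above 0.025 m).
It fails at once if a bystander is lifted or pushed more than 25 mm from its place (distance of any of nipple_a, nipple_b, tape_roll, tape_measure, screwdriver, sprayer, screw_box from where it was at the start of the episode above 0.025 m).
It fails at once if a standing bystander is tipped over (angle between any of nipple_a, nipple_b, sprayer's own z axis and vertical above 0.6 rad).
It fails at once if a tag or its bracket is pushed with more than 20 N (contact force between any of the fingers, the arm and tag1_mount above 20 N or contact force between any of the fingers, the arm and tag2_mount above 20 N or contact force between any of the fingers, the arm and tag3_mount above 20 N or contact force between any of the fingers, the arm and tag4_mount above 20 N).
It also fails if it takes over 58 s, if anything falls off the work surface, if the arm or the gripper's body presses on something with over 40 N, if the wrist force passes 120 N, or if a joint passes its speed limit or range.

## Working session

There is one attempt and no reset: what is moved stays moved. The work goes in short steps, Python scripts to look and compute and a shell command to move; the robot and the scene stay as the last step left them, time stands still between calls to the robot, and variables do not carry over. Pictures are saved under pics/ and viewed, about 8 in all and at most 12, crops included, and the job is handed in when it is done.

```bash
mkdir -p pics; cat > h.py <<'E'
import numpy as np, cv2
from station import monitor, get_image, job_done, ctrl
def shot(n,f):
    d=get_image(n); np.savez('pics/'+f+'.npz',**d)
    cv2.imwrite('pics/'+f+'.png',cv2.resize(d['image'][:,:,::-1],None,fx=1.4,fy=1.4,interpolation=cv2.INTER_CUBIC)); return d
def cloud(d):
    z=d['range_z'].astype(float); v,u=np.mgrid[:z.shape[0],:z.shape[1]]
    K=d['intrinsics']; p=np.stack([(u-K[0,2])/K[0,0]*z,(v-K[1,2])/K[1,1]*z,z],-1)
    P=(p-d['t'])@d['R']; P[z==0]=np.nan; return P
E
python3 - <<'E'
from h import *
for n in('top','side'):
    d=shot(n,n+'0'); print(n,-d['R'].T@d['t'],d['R'][2])
s=monitor.observe(); print(s['tool_pos'],s['tool_rot'],s['width'],ctrl.pinch_z)
E
```

```text
top [0.34937077 0.00460498 1.66855943] [ 0.13431525 -0.00260577 -0.99093523]
side [ 0.48233501 -0.5810137   0.80405451] [ 0.09535917  0.6491315  -0.75467538]
[ 0.19613951 -0.51351442  0.21816607] [-3.08849943e+00 -5.69598571e-01  1.59944403e-04] 0.09340874519205088 0.0188
```

View pics/top0.png

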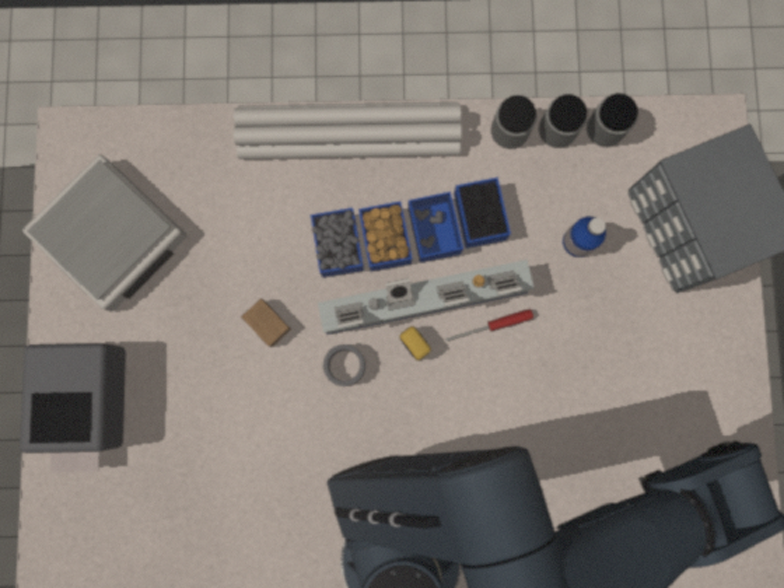

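View pics/side0.png

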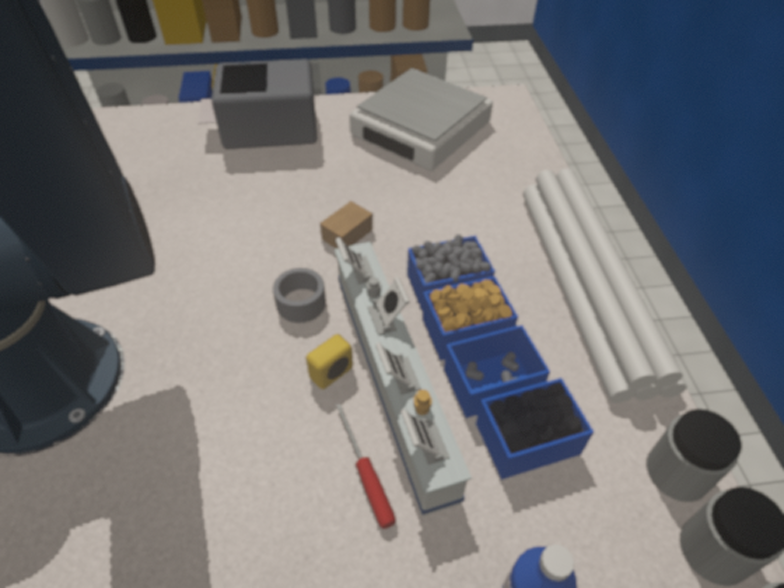

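The top view shows, from left (+y) to right: elbows with bars (348,312), couplings with disc (399,291), low bin with bars (453,292) and caps with bars (505,282). So the two end tags need flipping. Nipples stand at (376,303) and (480,281). Next I'll measure the rail, leaves and nipples.

```bash
cat > m.py <<'E'
from h import *
import sys
Q=[]
for n in sys.argv[1:]:
    d=dict(np.load(f'pics/{n}.npz')); P=cloud(d).reshape(-1,3); Q.append(P[~np.isnan(P[:,0])])
for n,P in zip(sys.argv[1:],Q):
    m=(P[:,2]>.084)&(P[:,2]<.096)&(P[:,0]>.35)&(P[:,0]<.75)&(abs(P[:,1])<.4)
    A=np.zeros((500,500),np.uint8); ij=((P[m][:,:2]-[.3,-.5])*500).astype(int); A[ij[:,0],ij[:,1]]=255
    A=cv2.morphologyEx(A,cv2.MORPH_CLOSE,np.ones((7,7)))
    k,l,st,c=cv2.connectedComponentsWithStats(A)
    best=max(range(1,k),key=lambda i:max(st[i][2],st[i][3]))
    sel=l[ij[:,0],ij[:,1]]==best; R=P[m][sel]
    print(n,cv2.minAreaRect((R[:,:2]*1000).astype(np.float32)),np.median(R[:,2]))
E
python3 m.py top0 side0
```

```text
top0 ((558.1477661132812, -61.36250305175781), (64.63130950927734, 453.8045654296875), 10.580455780029297) 0.09017597569958223
side0 ((557.6889038085938, -63.29234313964844), (64.95252990722656, 455.6302490234375), 10.588777542114258) 0.09026026282035643
```

```bash
cat > r.py <<'E'
from h import *
import sys
a=np.radians(10.58); ex=np.array([np.cos(a),np.sin(a)]); ey=np.array([-np.sin(a),np.cos(a)]); C=np.array([.558,-.0623])
def rail(P): return np.stack([(P[...,:2]-C)@ex,(P[...,:2]-C)@ey,P[...,2]],-1)
if __name__=='__main__':
  for n in sys.argv[1:]:
    r=rail(cloud(dict(np.load(f'pics/{n}.npz')))).reshape(-1,3)*1000
    print(n)
    for y in(165,55,-55,-165):
        s=r[(abs(r[:,1]-y)<30)&(abs(r[:,0])<60)&(r[:,2]>104)&(r[:,2]<200)]
        t=s[s[:,2]>138]; print(' tag',y,'n',len(s),'top',np.round(np.median(t,0)),np.round(s[:,1].min()),np.round(s[:,1].max()),'xrange',np.round(np.percentile(s[:,0],[2,98])),s[:,2].max().round())
    for y in(110,0,-110):
        s=r[(abs(r[:,1]-y)<25)&(abs(r[:,0])<32)&(r[:,2]>108)&(r[:,2]<150)]
        if len(s)>3: print(' nip',y,len(s),np.round(np.median(s,0)),np.round(s.min(0)),np.round(s.max(0)))
    s=r[(r[:,0]<-40)&(r[:,0]>-200)&(abs(r[:,1])<260)&(r[:,2]>20)&(r[:,2]<200)]
    print(' robot side max z',s[:,2].max().round(), 'y190 region', np.round(np.percentile(s[(s[:,1]>130),2],99)) if (s[:,1]>130).any() else None)
E
python3 r.py top0 side0
python3 - <<'E'
from r import *
from scipy.spatial.transform import Rotation as R
s=monitor.observe(); M=R.from_rotvec(s['tool_rot']).as_matrix(); print(M.round(3))
for y in(165,-165):
    for x in(-.08,-.02,.02): print(y,x,(C+ex*x+ey*y/1000).round(4))
E
```

```text
top0
 tag 165 n 190 top [-29. 166. 147.] 140.0 194.0 xrange [-35.   1.] 156.0
 tag 55 n 251 top [ 29.  57. 147.] 28.0 85.0 xrange [-1. 35.] 156.0
 tag -55 n 184 top [-29. -52. 145.] -82.0 -25.0 xrange [-35.   0.] 156.0
 tag -165 n 183 top [ -30. -163.  147.] -192.0 -136.0 xrange [-35.  -0.] 157.0
 nip 110 45 [  3. 111. 114.] [ -7. 101. 108.] [ 14. 123. 130.]
 nip -110 53 [   5. -111.  121.] [  -6. -124.  108.] [  18. -100.  136.]
 robot side max z 77.0 y190 region 56.0
side0
 tag 165 n 209 top [-31. 159. 148.] 136.0 191.0 xrange [-35.  -2.] 152.0
 tag 55 n 426 top [ 28.  51. 147.] 27.0 83.0 xrange [-0. 33.] 153.0
 tag -55 n 314 top [-31. -60. 149.] -84.0 -28.0 xrange [-36.  -1.] 153.0
 tag -165 n 405 top [ -32. -169.  148.] -195.0 -138.0 xrange [-36.  -1.] 152.0
 nip 110 78 [  2. 105. 115.] [ -8.  97. 108.] [ 15. 117. 122.]
 nip -110 153 [   3. -119.  120.] [  -7. -129.  109.] [  18. -104.  130.]
 robot side max z 68.0 y190 region 50.0
[[ 0.934  0.357 -0.   ]
 [ 0.357 -0.934  0.001]
 [ 0.    -0.001 -1.   ]]
165 -0.08 [0.4491 0.0852]
165 -0.02 [0.508  0.0962]
165 0.02 [0.5474 0.1036]
-165 -0.08 [ 0.5097 -0.2392]
-165 -0.02 [ 0.5686 -0.2282]
-165 0.02 [ 0.608  -0.2208]
```

Both cameras agree: the rail is centred at (0.558, -0.062), turned 10.6°, with its top at 90 mm. The leaves at y=+165 and y=-165 lean towards the robot and need flipping. First I'll shut the gripper, align with the rail and go in front of the -165 tag.

```bash
python3 -m inch '{"linear":[[4,-1.5,0],[8,-3,0],[12,-4.5,0],[16,-6,0],[20,-7.6,0],[24,-9.2,0],[28,-10.7,0],[32,-12.2,0],[35,-13.4,0],[37,-14.2,0],[38.1,-14.6,0],[38.1,-14.6,0],[38.1,-14.6,0]],"angular":[[0,0,0.02],[0,0,0.04],[0,0,0.06],[0,0,0.08],[0,0,0.1],[0,0,0.12],[0,0,0.14],[0,0,0.16],[0,0,0.17],[0,0,0.18],[0,0,0.1805],[0,0,0.1805],[0,0,0.1805]]}' 0
cat > w.py <<'E'
from r import *
from scipy.spatial.transform import Rotation as R
s=monitor.observe(); p=s['tool_pos']; M=R.from_rotvec(s['tool_rot']).as_matrix()
print('rail mm',(rail(np.array(p))*1000).round(1),'toolx deg',np.degrees(np.arctan2(M[1,0],M[0,0])).round(2),'z',M[:,2].round(3),s['contact_force'],s['width'],s['t'])
E
python3 w.py
```

```text
t: 1.72
tool_pos: [0.4995, -0.2417, 0.2183]
tool_rot: [-3.127, -0.288, 0.001]
contact_force: [0.4, 1.2, -0.5]
width: 0.0
rail mm [ -90.5 -165.6  218.3] toolx deg 10.53 z [-0.001  0.001 -1.   ] [ 0.40095114  1.20453303 -0.4639346 ] 4.3369666890482044e-05 1.725
```

```bash
python3 -m inch '{"linear":[[0,0,3],[0,0,6],[0,0,8.2],[0,0,8.2],[2,0,8.2],[3.5,0,8.2],[4.5,0,8.2],[5.3,0,8.2],[6,0,8.2],[6.6,0,8.2],[7.2,0,8.2],[7.8,0,8.2],[8.3,0,8.2],[8.7,0,8.2],[9.1,0,8.2],[9.4,0,8.2],[9.4,0,8.2],[9.4,0,8.2]],"angular":[[0,0,0],[0,0,0],[0,0,0],[0,0,0],[0,0,0],[0,0,0],[0,0,0],[0,0,0],[0,0,0],[0,0,0],[0,0,0],[0,0,0],[0,0,0],[0,0,0],[0,0,0],[0,0,0],[0,0,0],[0,0,0]]}'
python3 w.py
python3 - <<'E'
from h import *
d=shot('side','side1'); c=d['image'][150:380,200:430,::-1]; cv2.imwrite('pics/c1.png',cv2.resize(c,None,fx=2.5,fy=2.5,interpolation=2))
E
python3 r.py side1|grep tag
```

```text
t: 3.98
tool_pos: [0.5918, -0.2245, 0.1362]
tool_rot: [-3.127, -0.288, 0.001]
contact_force: [0.2, 0.2, 1.2]
width: 0.0006
rail mm [   3.4 -165.6  136.2] toolx deg 10.53 z [-0.001  0.001 -1.   ] [0.23680046 0.19747543 1.17895292] 0.0006127815509863253 3.975
  return _methods._mean(a, axis=axis, dtype=dtype,
  ret = um.true_divide(
Traceback (most recent call last):
  File "r.py", line 11, in <module>
    t=s[s[:,2]>138]; print(' tag',y,'n',len(s),'top',np.round(np.median(t,0)),np.round(s[:,1].min()),np.round(s[:,1].max()),'xrange',np.round(np.percentile(s[:,0],[2,98])),s[:,2].max().round())
                                                                                       ~~~~~~~~~~^^
ValueError: zero-size array to reduction operation minimum which has no identity
```

View pics/c1.png

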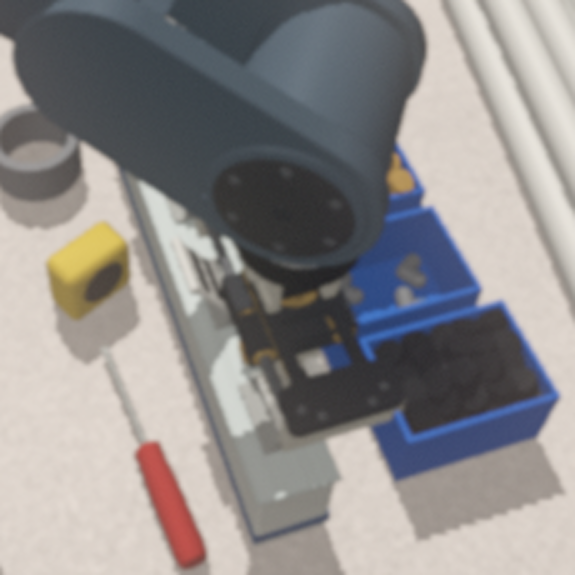

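The arm hides the tag at the moment; force is small and the finger is at x=+3. I'll retract, raise and travel to the +165 tag, then look back.

```bash
python3 -m inch '{"linear":[[-2,0,0],[-5,0,0],[-8,0,0],[-9.4,0,-3],[-9.4,0,-7],[-9.4,-3,-8.2],[-9.4,-7,-8.2],[-9.4,-11,-8.2],[-9.4,-15,-8.2],[-9.4,-19,-8.2],[-9.4,-23,-8.2],[-9.4,-27,-8.2],[-9.4,-30,-8.2],[-9.4,-32,-8.2],[-9.4,-33,-8.2],[-9.4,-33,-8.2],[-9.4,-33,-8.2]],"angular":[[0,0,0],[0,0,0],[0,0,0],[0,0,0],[0,0,0],[0,0,0],[0,0,0],[0,0,0],[0,0,0],[0,0,0],[0,0,0],[0,0,0],[0,0,0],[0,0,0],[0,0,0],[0,0,0],[0,0,0]]}'
python3 w.py
python3 - <<'E'
from h import *
d=shot('side','side2');shot('top','top2')
E
python3 r.py side2 2>&1|grep tag;python3 r.py top2 2>&1|grep tag
```

```text
t: 6.15
tool_pos: [0.4392, 0.0822, 0.2186]
tool_rot: [-3.127, -0.287, 0.001]
contact_force: [0.7, -0.2, -0.2]
width: 0.0002
rail mm [-90.2 163.8 218.6] toolx deg 10.5 z [-0.001  0.001 -1.   ] [ 0.67873375 -0.17638167 -0.15510358] 0.00018739787181319944 6.15
 tag 165 n 212 top [-32. 161. 148.] 136.0 192.0 xrange [-36.  -1.] 154.0
 tag 55 n 425 top [ 28.  52. 146.] 26.0 83.0 xrange [-0. 33.] 152.0
 tag -55 n 315 top [-32. -58. 149.] -84.0 -28.0 xrange [-36.  -0.] 153.0
 tag -165 n 682 top [  28. -168.  147.] -195.0 -138.0 xrange [-0. 33.] 152.0
 tag 165 n 5 top [nan nan nan] 138.0 164.0 xrange [-0.  5.] 107.0
 tag 55 n 245 top [ 29.  57. 145.] 28.0 85.0 xrange [-1. 35.] 160.0
 tag -55 n 183 top [-30. -54. 147.] -82.0 -26.0 xrange [-35.  -0.] 155.0
 tag -165 n 246 top [  29. -162.  146.] -191.0 -137.0 xrange [-0. 35.] 159.0
```

View pics/side2.png

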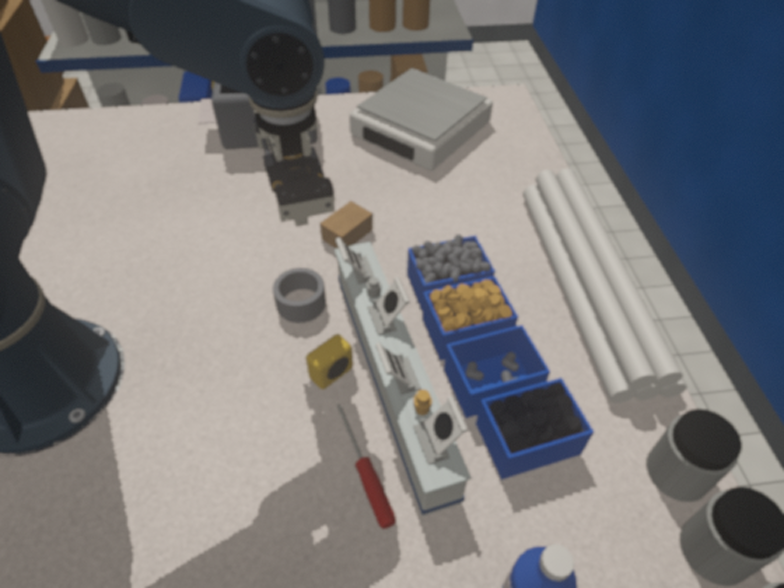

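The caps tag at (443,427) now shows the disc, with its edge at x=+33, and both nipples are still standing. The tool is in front of the elbows tag, so I'll repeat the push.

```bash
python3 -m inch '{"linear":[[0,0,3],[0,0,6],[0,0,8.2],[0,0,8.2],[2,0,8.2],[3.5,0,8.2],[4.5,0,8.2],[5.3,0,8.2],[6,0,8.2],[6.6,0,8.2],[7.2,0,8.2],[7.8,0,8.2],[8.3,0,8.2],[8.7,0,8.2],[9.1,0,8.2],[9.4,0,8.2],[9.4,0,8.2],[9.4,0,8.2]],"angular":[[0,0,0],[0,0,0],[0,0,0],[0,0,0],[0,0,0],[0,0,0],[0,0,0],[0,0,0],[0,0,0],[0,0,0],[0,0,0],[0,0,0],[0,0,0],[0,0,0],[0,0,0],[0,0,0],[0,0,0],[0,0,0]]}'
python3 w.py
python3 -m inch '{"linear":[[-2,0,0],[-5,0,0],[-8,0,0],[-9.4,0,-3],[-11,0,-7],[-14,0,-9],[-17,0,-9],[-20,0,-9],[-20,0,-9],[-20,0,-9],[-20,0,-9]],"angular":[[0,0,0],[0,0,0],[0,0,0],[0,0,0],[0,0,0],[0,0,0],[0,0,0],[0,0,0],[0,0,0],[0,0,0],[0,0,0]]}'
python3 w.py
python3 - <<'E'
from h import *
d=shot('side','side3');shot('top','top3')
E
python3 r.py side3 top3 2>&1|grep -E 'tag|nip'
```

```text
t: 8.5
tool_pos: [0.5315, 0.0993, 0.1366]
tool_rot: [-3.127, -0.287, 0.001]
contact_force: [0.3, -0.7, 0.2]
width: 0.0007
rail mm [  3.6 163.8 136.6] toolx deg 10.49 z [-0.001  0.001 -1.   ] [ 0.26311376 -0.69957812  0.17761855] 0.0006710891013364435 8.5
t: 9.88
tool_pos: [0.3355, 0.0629, 0.2267]
tool_rot: [-3.127, -0.287, 0.001]
contact_force: [0.5, 0.5, 0.6]
width: 0.0005
rail mm [-195.7  163.9  226.7] toolx deg 10.49 z [-0.001  0.001 -1.   ] [0.52665816 0.49736564 0.57779778] 0.0005122832572778621 9.875
 tag 165 n 344 top [ 28. 162. 147.] 135.0 190.0 xrange [ 0. 34.] 152.0
 tag 55 n 423 top [ 28.  51. 147.] 26.0 83.0 xrange [ 0. 33.] 153.0
 tag -55 n 315 top [-31. -59. 149.] -85.0 -28.0 xrange [-36.  -1.] 152.0
 tag -165 n 680 top [  28. -167.  147.] -194.0 -138.0 xrange [ 0. 34.] 153.0
 nip 110 78 [  2. 105. 115.] [ -8.  97. 108.] [ 15. 116. 122.]
 nip -110 151 [   3. -119.  120.] [  -7. -128.  108.] [  17. -105.  129.]
 tag 165 n 250 top [ 29. 167. 146.] 137.0 194.0 xrange [-1. 34.] 156.0
 tag 55 n 251 top [ 29.  56. 146.] 28.0 83.0 xrange [-1. 34.] 158.0
 tag -55 n 185 top [-31. -52. 147.] -81.0 -25.0 xrange [-35.   0.] 158.0
 tag -165 n 234 top [  29. -164.  147.] -190.0 -136.0 xrange [ 0. 35.] 161.0
 nip 110 41 [  3. 112. 116.] [ -8. 102. 108.] [ 15. 123. 127.]
 nip -110 55 [   5. -111.  121.] [  -6. -134.  109.] [  18. -100.  136.]
```

View pics/side3.png

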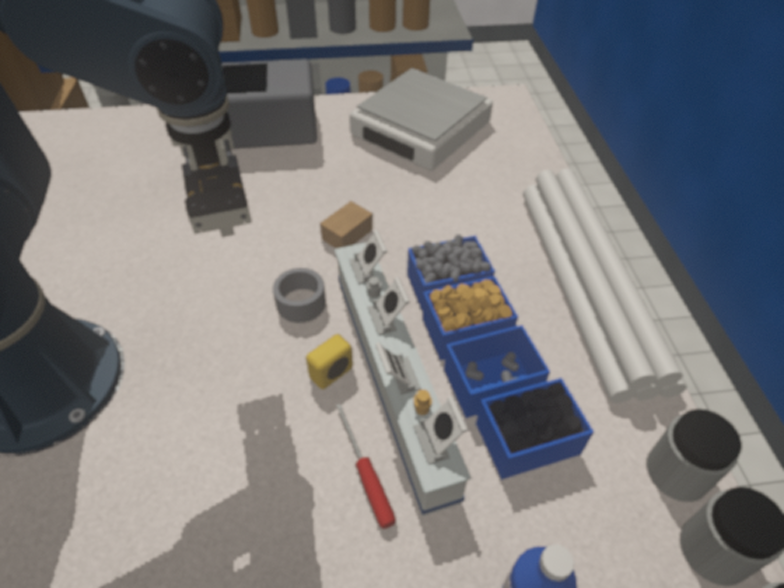

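Discs now show at (371,252), (391,301) and (443,427) for elbows, couplings and caps, and bars at (398,366) for the low bin. Everything else is in place and the arm is clear, so I'm handing in.

```bash
python3 -c "from station import job_done; print(job_done())"
```

```text
the job is handed in; nothing more can be done
None
```

The tags now match the bins, and the job is handed in after about 10 s of robot time. With the gripper shut, I pushed over the two tags that were wrong, the ones in front of the elbows and the black end caps. The couplings tag (disc) and the nearly empty bin's tag (bars) were already right, so I left them alone.

- **Tags:** in the last images both cameras agree. The three tags in front of full bins have their free edges about 34 mm towards the bins, and the nearly empty bin's tag about 35 mm towards the robot, which fits the ±0.6 rad stops.
- **Bystanders:** both nipples measured within a few mm of where they started. The bins and the other objects in view looked unmoved, but I judged those by eye and did not measure them.
- **Force:** readings were near zero at the end of each move. I did not record the peak force during the pushes.
- **Robot:** the arm ended about 0.2 m clear of the rail. No check failed or disagreed; the arm did block the close-up picture during the first push, so I confirmed that tag after pulling back.

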